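Gauge a guard sleeve and sort it

TASK

Check the sleeve that lies at the right-hand end of the steel tray (as you look from the robot): pick it up, lay it in the slanting V-shaped rest and let go, pick it up again from there, and slide it upright down over the upright gauge pin as far as it will go. If it goes fully home on the pin's base, stand it upright on the closed instrument cassette; if it sticks part-way, put it in the kidney dish. Leave the other sleeve and the roll of tape and pen as they are.

Things in the scene. Friction and masses are not known exactly. Their poses are not given: they have to be found in the camera images.
- sleeve_1: Guard sleeve: octagonal steel tube, 100 mm long, 40 mm across flats, 4 mm wall, 0.2 kg. Origin at its centre, own x along the bore, either end may lead; starts lying on a flat. One of the two sleeves has a clear bore (32 mm across flats); the other a ring of scale inside, 35 to 65 mm from either end, leaving 24 mm. Which is not told; only the gauge shows it
- sleeve_2: Second guard sleeve, the same outside: octagonal steel tube, 100 mm long, 40 mm across flats, 4 mm wall, 0.2 kg. Origin at its centre, own x along the bore, either end may lead; starts lying on a flat. Either sleeve may start at the right end of the tray. See sleeve_1 about the bores
- tray: Fixed steel tray 130 x 260 x 20 mm, floor 2 mm thick, inside 108 x 238 mm. Origin under its centre on the worktop; y along its length, +y to the robot's left. The two sleeves lie end to end in it, about along y, one at the +y (left) end, one at the -y (right) end
- rest: Fixed rest: V groove sloping 45 degrees on a base 80 x 120 x 12 mm. Origin on the worktop under rest_seat. In its frame the groove rises along (0, -0.707, 0.707), opens to (0, 0.707, 0.707), with a foot stop at its low end; 37 mm wide in x (50 in the lowest 30 mm), so fingers pass beside a sleeve from its middle up; the sleeve's upper 35 mm stand out past the groove
- rest_seat (a point): Where the sleeve's centre is when it lies in the groove against the foot stop: 75 mm above the rest's origin
- gauge: Fixed go gauge: round base 90 mm wide and 20 mm high with one upright round steel pin, 29 mm thick, 70 mm tall above the base, top tapered to 15 mm over the last 10 mm. Origin under its centre on the worktop, z up
- gauge_seat (a point): On the pin's axis at the top of the round base. A sleeve that goes fully home has its lower end here (centre 50 mm higher); one that sticks stops with its lower end about 35 mm higher
- gauge_tip (a point): Centre of the pin's top, 70 mm above gauge_seat, 90 mm above the worktop
- cassette: Fixed closed perforated steel instrument cassette, 102 x 185 mm, flat lid 22 mm above the worktop. Origin under its centre; y along its length. Sleeves that fit stand on it
- dish: Fixed steel kidney dish, 97 x 183 mm outside, rim 32 mm high, floor 2 mm, flat floor about 60 mm wide in the middle. Origin under its centre; y along its length. Sleeves that stick go in it, standing or lying
- indicator_tape: Bystander: beige roll of tape, 96 mm wide, 25 mm high; origin under its centre
- pen_blue: Bystander: white and blue pen, 145 mm long; origin under its centre

How it is judged:
On the way, in this order (a step that is already met when the one before it is completed fails the run):
1. the sleeve lies in the slanting rest, against the foot stop, let go by the fingers (((distance between sleeve_1 and rest_seat below 0.01 m and angle between the x axis of sleeve_1 and the z axis of rest, either way round between 0.66 and 0.91 rad and contact force between the fingers and sleeve_1 below 0.1 N and linear speed of sleeve_1 below 0.02 m/s) or (distance between sleeve_2 and rest_seat below 0.01 m and angle between the x axis of sleeve_2 and the z axis of rest, either way round between 0.66 and 0.91 rad and contact force between the fingers and sleeve_2 below 0.1 N and linear speed of sleeve_2 below 0.02 m/s))), for 0.2 s.
2. the sleeve is slid down over the gauge pin as far as it goes: to the base, or to where it sticks (((angle between the x axis of sleeve_1 and the z axis of gauge, either way round below 0.12 rad and horizontal distance between sleeve_1 and gauge_seat below 0.008 m and z of sleeve_1 in the frame of gauge_seat below 0.055 m) or (angle between the x axis of sleeve_2 and the z axis of gauge, either way round below 0.12 rad and horizontal distance between sleeve_2 and gauge_seat below 0.008 m and z of sleeve_2 in the frame of gauge_seat below 0.09 m))), for 0.1 s.
At the end, for the whole second after the job is handed in: The tray's right-end sleeve, let go and at rest: if it reached the pin's base, upright (0.1 rad) on the cassette lid, its centre over the lid; if it stuck, in the dish, centre within 40 mm across, 75 mm along, at most 75 mm high. The other is at the tray's left end, moved under 20 mm (((angle between the x axis of sleeve_1 and the z axis of cassette, either way round below 0.1 rad and x of sleeve_1 in the frame of cassette between -0.047 and 0.047 m and y of sleeve_1 in the frame of cassette between -0.09 and 0.09 m and z of sleeve_1 in the frame of cassette between 0.064 and 0.08 m and linear speed of sleeve_1 below 0.02 m/s and contact force between the fingers and sleeve_1 below 0.1 N and distance of sleeve_2 from where it was at the start of the episode below 0.02 m and y of sleeve_2 in the frame of tray above 0.02 m) or (x of sleeve_2 in the frame of dish between -0.04 and 0.04 m and y of sleeve_2 in the frame of dish between -0.075 and 0.075 m and z of sleeve_2 in the frame of dish between 0.01 and 0.075 m and linear speed of sleeve_2 below 0.02 m/s and contact force between the fingers and sleeve_2 below 0.1 N and distance of sleeve_1 from where it was at the start of the episode below 0.02 m and y of sleeve_1 in the frame of tray above 0.02 m))); the robot touches nothing.
It fails at once if the tape or the pen is moved by more than 30 mm (distance of any of indicator_tape, pen_blue from where it was at the start of the episode above 0.03 m).
It also fails if it takes over 61 s, if anything falls off the work surface, if the arm or the gripper's body presses on something with over 40 N, if the wrist force passes 120 N, or if a joint passes its speed limit or range.

ROBOT

A 6-joint arm with a two-finger parallel gripper is mounted at the origin on a cart in front of the work surface, level with it; the furniture and walls round the work are solid. World frame = base frame: x ahead of the robot, y to its left, z up, the work surface at z = 0. Lengths are in m, angles in rad, forces in N, time in s.
With the tool pointing down it reaches from about 0.3 to 1 m from the base axis. Payload 5.1 kg.
Tool frame: the origin (TCP) lies midway between the tips of the shut fingers; the grasp point (between the pads) lies 19 mm behind it; z points along the fingers, y is the line along which they close (so a half turn about z gives the same grasp; the last joint's range is limited). The gripper opens to 95 mm and grips with 3 to 60 N. Pads are 20 mm wide; open, the fingers measure 119 mm over their backs; the gripper's body (75 mm by 180 mm) begins 59 mm behind the grasp point.
Start: joints at [-1.362, 0.124, 1.65, -0, 1.367, -0.083], TCP at [0.187, -0.623, 0.215] pointing down, gripper open.
Joint ranges: [-2.61, 2.61], [-1.02, 2.33], [0.03, 2.71], [-1.35, 4.49], [0.32, 2.68], [-2.91, 2.91]. Speed limits (rad/s): [2.57, 2.57, 3.14, 3.14, 3.14, 3.14].

INTERFACE

Orientations are given as [roll, pitch, yaw] about the fixed x, y, z axes, in that order (R = Rz(yaw) Ry(pitch) Rx(roll)).
In Python, from rig import bot, cams, ticket gives the robot as it stands.
- The arm moves only by the tool jog_arm, never from a script. Its argument "moves" is a list of rows, each an object with "rot": the turn, a rotation vector about the world's x, y, z scaled (see below), a list of three; "translation": the shift along the world's x, y, z scaled (see below), a list of three; "claw": the closure, from -1 (fully open) to 1 (shut). A call has 1 to 5 rows; each row shifts and turns the commanded pose from where the row before left it; what a row does not reach is not made up. The controller multiplies each number of a shift by 25 mm and each number of a turn by 4 degrees. A row lasts 1/10 s, in which the tool goes at most 50 mm and 8.59 degrees, less where a joint would pass 70% of its speed; a pose out of reach is approached as far as the arm can. A call with a number of a shift or a turn outside -1 to 1 is refused whole. A call with a gripper value outside its range is refused whole. The fingers move at their own pace and stop on an object; the grip force is fixed at half the most. Time passes only in rows, so rows that do not move let the fingers close. It gives the time, the measured TCP pose, the force, the opening and the grip force at its end, in the units of the state.
- bot.get_obs(): the state, without advancing time (a new reading comes with each control period).
- cams.get_image(name): name is "side" or "top"; returns the picture (480x640x3 uint8, red, green, blue); there is no depth.
- cams.calibration(name): a dict with "vertical_fov" (degrees; the focal length in pixels is half the picture's height over the tangent of half this angle, whatever the lens; pixels are square), "cx", "cy" (the principal point, pixels), "k1" (the pictures are not rectified: a ray, as slopes to the right and down, at radius r is drawn at 1 + k1 r^2 times it, then the intrinsics apply), "origin" and "attitude" of the camera in the world. Camera axes: x right, y down, z forward; pixel columns grow to the right and rows downward; lengths in m; the calibration is good to about 2 mm. A picture is of the moment at which its call begins. calibration takes no time and is no camera call.
- ticket.job_done(): hands the job in; it is judged then, once.
The state is a dict: "clock": time; "qpos": joint angles; "qvel": joint speeds; "joint_efforts": joint torques, N m; "tcp_pos": TCP position; "orientation": TCP orientation; "ft_force": force on the tool from outside, world axes, zero at the start; "torque": the same for the moment, N m; "grip_width": opening from 0.0 (shut) to 1.0 (fully open); "grip_force": force on a finger pad.
Only numpy, scipy, OpenCV 4.12 (cv2) and the standard library are available. Lean on these libraries where they do the work, as an engineer would, in place of code of your own. Each camera call takes 0.05 s, during which the arm holds its last target. There are 200 camera calls.

## Working session

There is one attempt and no reset: what is moved stays moved. The work goes in short steps, Python scripts to look and compute and a tool call to move; the robot and the scene stay as the last step left them, time stands still between calls to the robot, and variables do not carry over. Pictures are saved under pics/ and viewed, at most 13 in all, crops included, and the job is handed in when it is done.

Besides the shell and the picture viewer there is one more tool, called after ">>>" as name(argument=value, ...) on one line, values as JSON. jog_arm: Moves the arm, as the interface text tells. Its arguments: {"type":"object","properties":{"moves":{"type":"array"}},"required":["moves"]}

```bash
mkdir -p pics; ls; python3 - <<'E'
from rig import bot,cams
import cv2
for n in("top","side"):
    cv2.imwrite(f"pics/{n}0.png",cams.get_image(n)[:,:,::-1]); print(n,cams.calibration(n))
print(bot.get_obs())
E
```

```text
pics
top {'vertical_fov': 43.34506023450839, 'cx': 311.2845310266886, 'cy': 231.79267878288155, 'k1': 0.07031045282198195, 'origin': array([ 0.35003931, -0.13560241,  1.78995641]), 'attitude': array([-3.05396003, -0.01518433, -1.55377002])}
side {'vertical_fov': 50.29103878445009, 'cx': 316.987115038913, 'cy': 243.56496649393756, 'k1': -0.06751513469530476, 'origin': array([ 0.41586359, -1.08527941,  0.86217805]), 'attitude': array([-2.24134731,  0.01251745, -0.09629375])}
{'clock': 0.1, 'qpos': array([-1.36157069e+00,  1.24448139e-01,  1.65151177e+00,  9.52938788e-06,
        1.36748104e+00, -8.25810356e-02]), 'qvel': array([-0.00043597, -0.00121862, -0.00284411, -0.00045114,  0.00021038,
        0.00089616]), 'joint_efforts': array([ 4.54819228e-04, -4.18885624e+01, -3.61097538e+01,  7.77310040e-02,
        4.61357203e-02, -6.25404573e-05]), 'tcp_pos': array([ 0.18686274, -0.621971  ,  0.21351979]), 'orientation': array([-3.13975142e+00, -1.61758767e-04,  2.91804586e-01]), 'ft_force': array([0.10738113, 0.65827647, 0.26531595]), 'torque': array([ 0.02244975, -0.03526587,  0.01247751]), 'grip_force': 0.0, 'grip_width': 0.9975340721306886}
```

View pics/top0.png

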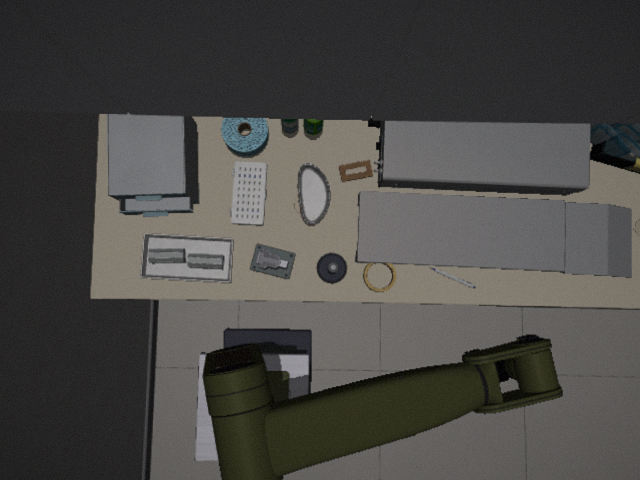

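View pics/side0.png

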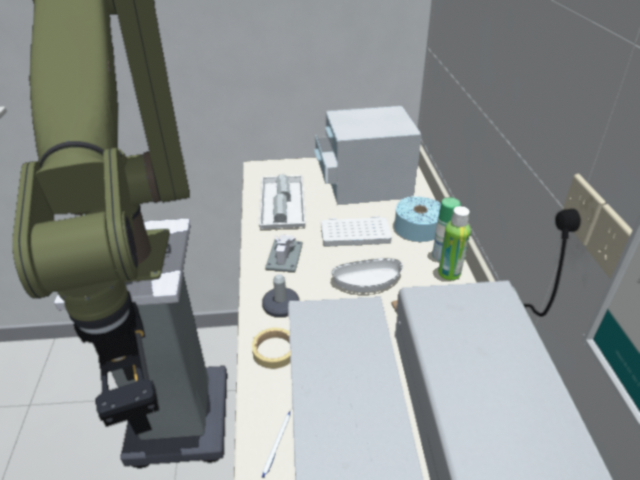

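```bash
cat > h.py <<'E'
import numpy as np,cv2
from rig import bot,cams,ticket
from scipy.spatial.transform import Rotation as R
def K(n):
    c=cams.calibration(n); f=240/np.tan(np.radians(c['vertical_fov']/2)); return c,f,R.from_euler('xyz',c['attitude']).as_matrix()
def ray(n,u,v):
    c,f,A=K(n); d=np.array([(u-c['cx'])/f,(v-c['cy'])/f]); s=d.copy()
    for _ in range(30): s=d/(1+c['k1']*(s@s))
    return c['origin'],A@np.r_[s,1]
def onz(n,u,v,z):
    o,d=ray(n,u,v); return o+d*(z-o[2])/d[2]
def proj(n,p):
    c,f,A=K(n); q=A.T@(np.asarray(p,float)-c['origin']); s=q[:2]/q[2]; s=s*(1+c['k1']*(s@s)); return np.array([c['cx'],c['cy']])+f*s
def two(ut,us):
    o1,d1=ray('top',*ut);o2,d2=ray('side',*us)
    t=np.linalg.lstsq(np.c_[d1,-d2],o2-o1,rcond=None)[0]; a,b=o1+d1*t[0],o2+d2*t[1]
    return (a+b)/2,np.linalg.norm(a-b)
E
python3 - <<'E'
from h import *
t=cv2.imread('pics/top0.png');s=cv2.imread('pics/side0.png')
cv2.imwrite('pics/c1.png',cv2.resize(t[150:300,135:335],None,fx=4,fy=4,interpolation=2))
cv2.imwrite('pics/c2.png',cv2.resize(s[165:325,240:410],None,fx=3.7,fy=3.7,interpolation=2))
E
```

```text
(no output)
```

View pics/c1.png

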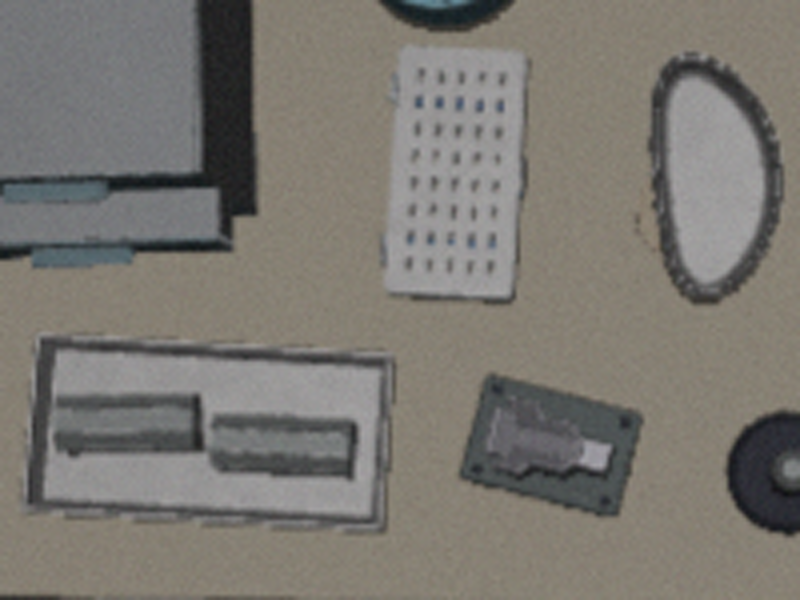

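View pics/c2.png

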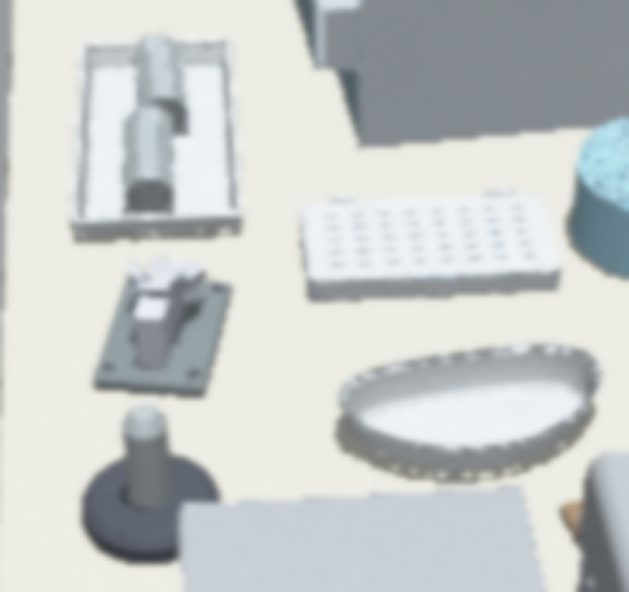

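The top crop (4x, offset 135,150) shows the right sleeve around full-picture pixel (206,262). The rest base runs from (250,245) to (295,279), with its high end on the right. The gauge tip is near (333,268), the cassette near (249,193) and the dish near (313,195). The side crop agrees with this, and the low box sits just right of the gauge.

```bash
python3 - <<'E'
from h import *
np.set_printoptions(precision=4,suppress=True)
t=cv2.imread('pics/top0.png')
C=lambda u,v:(135+(u+.5)/4-.5,150+(v+.5)/4-.5)
S=lambda u,v:(240+(u+.5)/3.7-.5,165+(v+.5)/3.7-.5)
def show(name,pts,z):
    P=np.array([onz('top',*C(*p),z)[:2] for p in pts]); print(name,P.mean(0),*P)
    e=P[1]-P[0]; print('  ang01',np.degrees(np.arctan2(e[1],e[0])), [round(float(np.linalg.norm(P[i]-P[i-1])),3) for i in range(len(P))])
show('cass',[(400,45),(527,50),(517,300),(385,293)],.022)
show('restbase',[(487,375),(642,410),(615,517),(460,478)],.012)
show('tray',[(37,335),(394,354),(384,530),(25,512)],.02)
show('sleeveR',[(211,413),(356,420),(352,480),(210,470)],.03)
show('sleeveL',[(56,395),(200,395),(200,452),(56,450)],.03)
show('dish',[(690,52),(782,170),(710,300),(652,170)],.032)
hsv=cv2.cvtColor(t,cv2.COLOR_BGR2HSV); g=cv2.cvtColor(t,cv2.COLOR_BGR2GRAY)
m=np.zeros_like(g); m[247:288,312:352]=(g[247:288,312:352]<75)*255
c=max(cv2.findContours(m,0,2)[0],key=cv2.contourArea); (cx,cy),r=cv2.minEnclosingCircle(c); h=cv2.moments(cv2.convexHull(c)); cc=(h['m10']/h['m00'],h['m01']/h['m00'])
print('gaugebase px',cx,cy,r,cc,onz('top',*cc,.015))
print('tip',onz('top',*C(792,470),.09),two(C(792,470),S(147,412)))
print('sleeveR end top side',onz('side',*S(150,185),.042))
for p in [(360,193),(358,266),(565,202)]: print('box',onz('top',*p,.1))
print('box2v',two((360,193),S(520,488)),two((358,266),S(180,503)))
print('tape',onz('top',379,277,.02),'pen',onz('top',452,277,.005),onz('top',430,266,0))
E
```

```text
cass [0.6187 0.0259] [0.7122 0.0705] [ 0.7105 -0.0233] [ 0.5244 -0.0202] [0.5277 0.0765]
  ang01 -91.03847494581728 [0.185, 0.094, 0.186, 0.097]
restbase [ 0.4189 -0.0471] [0.4695 0.0012] [ 0.4457 -0.1134] [ 0.3669 -0.0951] [0.3935 0.019 ]
  ang01 -101.72821468229516 [0.078, 0.117, 0.081, 0.117]
tray [0.4235 0.2   ] [0.4924 0.3279] [0.4832 0.0689] [0.3547 0.0724] [0.3638 0.3309]
  ang01 -92.04472088712319 [0.129, 0.259, 0.129, 0.259]
sleeveR [0.4143 0.1463] [0.4372 0.1985] [0.4339 0.0938] [0.3903 0.0954] [0.3959 0.1977]
  ang01 -91.81260892423174 [0.041, 0.105, 0.044, 0.102]
sleeveL [0.429  0.2576] [0.4483 0.3099] [0.4501 0.2068] [0.4088 0.2053] [0.4086 0.3082]
  ang01 -89.02453364537286 [0.04, 0.103, 0.041, 0.103]
dish [ 0.6199 -0.1591] [ 0.7094 -0.1439] [ 0.623  -0.2131] [ 0.526  -0.1618] [ 0.6212 -0.1176]
  ang01 -141.34785208241462 [0.092, 0.111, 0.11, 0.105]
gaugebase px 331.39508056640625 267.83929443359375 15.245537757873535 (331.43727598566306, 267.7321385902031) [ 0.4016 -0.2209  0.015 ]
tip [ 0.4012 -0.2206  0.09  ] (array([ 0.4027, -0.2206,  0.0879]), np.float64(0.002920864780279105))
sleeveR end top side [0.4156 0.0856 0.042 ]
box [ 0.6115 -0.2946  0.1   ]
box [ 0.4053 -0.291   0.1   ]
box [ 0.5959 -0.8689  0.1   ]
box2v (array([ 0.6183, -0.2973,  0.0744]), np.float64(0.00565529207834614)) (array([ 0.4131, -0.2928,  0.0792]), np.float64(0.014171665865340851))
tape [ 0.3769 -0.3601  0.02  ] pen [ 0.3813 -0.5768  0.005 ] [ 0.4125 -0.5133  0.    ]
```

```bash
python3 - <<'E'
from h import *
ims=[]
yaw=np.radians(-12.6); Rz=np.array([[np.cos(yaw),-np.sin(yaw),0],[np.sin(yaw),np.cos(yaw),0],[0,0,1]])
o=np.array([.4189,-.0471,0])
q=2**-.5
def G(x,a,n): return o+Rz@np.array([x,-a*q+n*q,.075+a*q+n*q])
for n,(u0,v0) in(('top',(248,240)),('side',(262,230))):
    im=cv2.imread(f'pics/{n}0.png')[v0:v0+45,u0:u0+50]; im=cv2.resize(im,None,fx=8,fy=8,interpolation=2)
    for P,c in [((.025,-20,-3.3),0),((-.025,-20,-3.3),0),((.0185,15,-9.8),1),((-.0185,15,-9.8),1),((0,15,-28.3),2),((0,-50,-28.3),2),((.025,-50,-3.3),0),((-.025,-50,-3.3),0)]:
        p=(proj(n,G(P[0],P[1]/1000,P[2]/1000))-[u0,v0]+.5)*8-.5
        cv2.circle(im,tuple(int(round(a)) for a in p),3,[(0,0,255),(0,255,0),(255,0,0)][c],1)
    ims.append(im)
cv2.imwrite('pics/c3.png',np.hstack(ims))
E
```

```text
(no output)
```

View pics/c3.png

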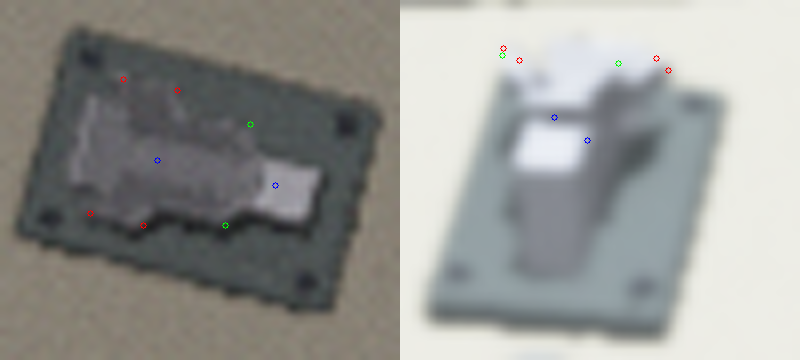

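>>> jog_arm(moves=[{"rot":[0,0,1],"translation":[0.6,1,1],"claw":-1},{"rot":[0,0,1],"translation":[0.6,1,1],"claw":-1},{"rot":[0,0,1],"translation":[0.6,1,1],"claw":-1},{"rot":[0,0,1],"translation":[0.6,1,1],"claw":-1},{"rot":[0,0,1],"translation":[0.6,1,0],"claw":-1}])

```text
clock: 0.6
tcp_pos: [0.263, -0.4978, 0.3191]
orientation: [3.135, 0.002, 0.644]
ft_force: [0.4, -0.3, 0.3]
grip_width: 0.999
grip_force: 0.0
```

The overlay matches the rest in both views to about 2 mm, so I take the seat as (0.419, -0.047, 0.075) with the rest's yaw at -12.6°. Next I move over the sleeve.

>>> jog_arm(moves=[{"rot":[0,0,1],"translation":[0.24,1,0],"claw":-0.22},{"rot":[0,0,1],"translation":[0.24,1,0],"claw":-0.22},{"rot":[0,0,1],"translation":[0.24,1,0],"claw":-0.22},{"rot":[0,0,1],"translation":[0.24,1,0],"claw":-0.22},{"rot":[0,0,1],"translation":[0.24,1,0],"claw":-0.22}])

```text
clock: 1.1
tcp_pos: [0.292, -0.3713, 0.3141]
orientation: [-3.141, -0.0, 0.993]
ft_force: [-0.0, 0.0, -0.1]
grip_width: 0.645
grip_force: 0.0
```

>>> jog_arm(moves=[{"rot":[0,0,1],"translation":[0.24,1,0],"claw":-0.22},{"rot":[0,0,1],"translation":[0.24,1,0],"claw":-0.22},{"rot":[0,0,1],"translation":[0.24,1,0],"claw":-0.22},{"rot":[0,0,1],"translation":[0.24,1,0],"claw":-0.22},{"rot":[0,0,1],"translation":[0.24,1,0],"claw":-0.22}])

```text
clock: 1.6
tcp_pos: [0.3219, -0.2463, 0.3141]
orientation: [-3.141, -0.0, 1.342]
ft_force: [0.2, 0.3, 0.4]
grip_width: 0.608
grip_force: 0.0
```

>>> jog_arm(moves=[{"rot":[0,0,1],"translation":[0.24,1,0],"claw":-0.22},{"rot":[0,0,1],"translation":[0.24,1,0],"claw":-0.22},{"rot":[0,0,0.8],"translation":[0.24,1,-0.5],"claw":-0.22},{"rot":[0,0,0],"translation":[0.24,1,-0.5],"claw":-0.22},{"rot":[0,0,0],"translation":[0.24,1,-0.5],"claw":-0.22}])

```text
clock: 2.1
tcp_pos: [0.3519, -0.1214, 0.2764]
orientation: [-3.141, -0.0, 1.534]
ft_force: [0.1, 1.0, 0.4]
grip_width: 0.608
grip_force: 0.0
```

>>> jog_arm(moves=[{"rot":[0,0,0],"translation":[0.24,1,-0.6],"claw":-0.22},{"rot":[0,0,0],"translation":[0.24,1,-0.6],"claw":-0.22},{"rot":[0,0,0],"translation":[0.24,1,-0.6],"claw":-0.22},{"rot":[0,0,0],"translation":[0.24,1,-0.6],"claw":-0.22},{"rot":[0,0,0],"translation":[0.24,1,-0.6],"claw":-0.22}])

```text
clock: 2.6
tcp_pos: [0.3817, 0.0036, 0.2012]
orientation: [-3.141, 0.0, 1.535]
ft_force: [0.3, -0.1, 0.9]
grip_width: 0.614
grip_force: 0.0
```

>>> jog_arm(moves=[{"rot":[0,0,0],"translation":[0.24,1,-0.7],"claw":-0.22},{"rot":[0,0,0],"translation":[0.24,1,-0.7],"claw":-0.22},{"rot":[0,0,0],"translation":[0.24,1,-0.7],"claw":-0.22},{"rot":[0,0,0],"translation":[0.24,1,-0.7],"claw":-0.22},{"rot":[0,0,0],"translation":[0.24,0.9,-0.7],"claw":-0.22}])

```text
clock: 3.1
tcp_pos: [0.4117, 0.1262, 0.1136]
orientation: [-3.141, 0.0, 1.535]
ft_force: [0.2, -0.0, -0.6]
grip_width: 0.611
grip_force: 0.0
```

```bash
python3 - <<'E'
from h import *
o=bot.get_obs();print(o['tcp_pos'],np.degrees(o['orientation']),o['qpos'],o['grip_width'])
im=cams.get_image('side');cv2.imwrite('pics/s1.png',cv2.resize(im[140:320,200:420,::-1],None,fx=3.5,fy=3.3))
E
```

```text
[0.41166729 0.1261691  0.11362055] [-1.79980478e+02  2.16472955e-03  8.79525715e+01] [ 1.72560514e-01 -3.01560951e-01  2.22117915e+00  3.56369881e-05
  1.22231564e+00  2.08282715e-01] 0.6109064843746587
```

View pics/s1.png

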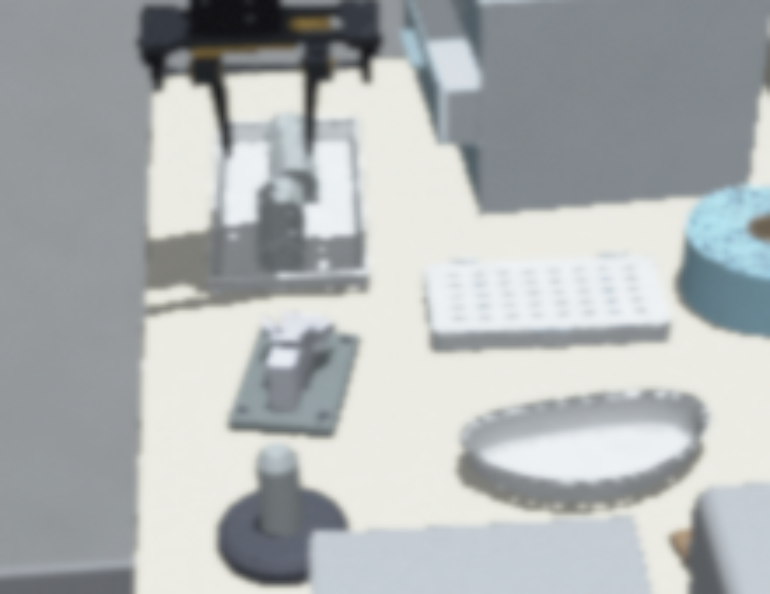

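The fingers straddle the sleeve from above, around crop pixels (225,150) and (310,150), and the tray is clear. I descend and grip.

>>> jog_arm(moves=[{"rot":[0,0,0],"translation":[0.08,0,-0.9],"claw":-0.22},{"rot":[0,0,0],"translation":[0,0,-0.9],"claw":-0.22},{"rot":[0,0,0],"translation":[0,0,-0.9],"claw":-0.22},{"rot":[0,0,0],"translation":[0,0,-0.9],"claw":-0.22},{"rot":[0,0,0],"translation":[0,0,-0.66],"claw":-0.22}])

```text
clock: 3.65
tcp_pos: [0.4129, 0.1246, 0.0066]
orientation: [-3.14, 0.001, 1.535]
ft_force: [-0.5, -0.4, 0.6]
grip_width: 0.611
grip_force: 0.0
```

>>> jog_arm(moves=[{"rot":[0,0,0],"translation":[0,0,0],"claw":1},{"rot":[0,0,0],"translation":[0,0,0],"claw":1},{"rot":[0,0,0],"translation":[0,0,0],"claw":1},{"rot":[0,0,0],"translation":[0,0,0],"claw":1},{"rot":[0,0,0],"translation":[0,0,0],"claw":1}])

```text
clock: 4.15
tcp_pos: [0.4149, 0.1251, 0.0093]
orientation: [3.139, -0.0, 1.535]
ft_force: [0.1, -0.6, 2.2]
grip_width: 0.418
grip_force: 30.0
```

>>> jog_arm(moves=[{"rot":[0,0,0],"translation":[0,0,1],"claw":1},{"rot":[0,0,0],"translation":[0,0,1],"claw":1},{"rot":[0,0,-0.88],"translation":[0,0,1],"claw":1},{"rot":[0,0,-0.88],"translation":[0,0,1],"claw":1},{"rot":[0,0,-0.88],"translation":[0,0,1],"claw":1}])

```text
clock: 4.65
tcp_pos: [0.4135, 0.1249, 0.1341]
orientation: [-3.141, 0.0, 1.348]
ft_force: [0.6, 0.1, -2.2]
grip_width: 0.416
grip_force: 30.0
```

>>> jog_arm(moves=[{"rot":[-0.915,0.204,0],"translation":[0.034,-0.486,0.025],"claw":1},{"rot":[-0.915,0.204,0],"translation":[0.034,-0.486,0.025],"claw":1},{"rot":[-0.915,0.204,0],"translation":[0.034,-0.486,0.025],"claw":1},{"rot":[-0.915,0.204,0],"translation":[0.034,-0.486,0.025],"claw":1},{"rot":[-0.915,0.204,0],"translation":[0.034,-0.486,0.025],"claw":1}])

```text
clock: 5.15
tcp_pos: [0.4181, 0.0639, 0.1365]
orientation: [3.141, 0.329, 1.35]
ft_force: [-0.5, -0.0, -0.9]
grip_width: 0.42
grip_force: 30.0
```

>>> jog_arm(moves=[{"rot":[-0.915,0.204,0],"translation":[0.034,-0.486,0.025],"claw":1},{"rot":[-0.915,0.204,0],"translation":[0.034,-0.486,0.025],"claw":1},{"rot":[-0.915,0.204,0],"translation":[0.034,-0.486,0.025],"claw":1},{"rot":[-0.915,0.204,0],"translation":[0.034,-0.486,0.025],"claw":1},{"rot":[-0.915,0.204,0],"translation":[0.034,-0.486,0.025],"claw":1}])

```text
clock: 5.65
tcp_pos: [0.4224, 0.0033, 0.1394]
orientation: [3.14, 0.656, 1.35]
ft_force: [0.1, -0.4, -2.7]
grip_width: 0.416
grip_force: 30.0
```

>>> jog_arm(moves=[{"rot":[-0.915,0.204,0],"translation":[0.034,-0.486,0.025],"claw":1},{"rot":[-0.915,0.204,0],"translation":[0.034,-0.486,0.025],"claw":1},{"rot":[0,0,0],"translation":[0,0,0],"claw":1}])

```text
clock: 5.95
tcp_pos: [0.4233, -0.0208, 0.1391]
orientation: [-3.139, 0.786, 1.353]
ft_force: [0.4, 0.2, -2.4]
grip_width: 0.421
grip_force: 30.0
```

```bash
python3 - <<'E'
from h import *
o=bot.get_obs();print(o['tcp_pos'],R.from_euler('xyz',o['orientation']).as_matrix(),o['qpos'],o['grip_width'])
a=cams.get_image('side')[150:290,230:360,::-1];b=cams.get_image('top')[220:290,230:345,::-1]
cv2.imwrite('pics/s2.png',np.hstack([cv2.resize(a,(400,430)),cv2.resize(b,(400,430))]))
E
```

```text
[ 0.42329042 -0.02081268  0.13914638] [[ 0.15306455  0.97580644 -0.15611868]
 [ 0.6900516  -0.21862592 -0.68995036]
 [-0.70738959 -0.002123   -0.70682067]] [ 0.26109262 -0.04215662  2.10986052 -0.67767529  1.52297853  0.67450499] 0.42133832566176554
```

View pics/s2.png

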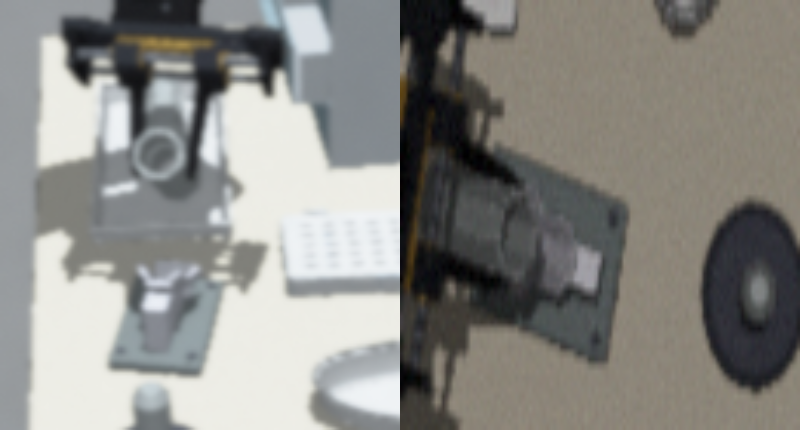

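The sleeve is held at 45° in front of the rest, with its upper-end rim centre at side pixel (281,200) and top pixel (264,257). I triangulate that against the prediction.

```bash
python3 - <<'E'
from h import *
o=bot.get_obs();M=R.from_euler('xyz',o['orientation']).as_matrix();p=o['tcp_pos']
e,err=two((264.5,257.4),(281.4,200.1));print('meas',e,err,'in tool',M.T@(e-p))
pe=p+M@[-.029,0,-.0145];print('pred',pe,proj('top',pe),proj('side',pe))
up=-M[:,0];n=-M[:,2]
seat=np.array([.4189,-.0471,.075]);print('pred centre - seat in (x,up,n):',[ (pe-.05*up-seat)@v for v in(M[:,1],up,n)])
E
```

```text
meas [ 0.42139031 -0.03357057  0.1686337 ] 0.0006170371806953118 in tool [-0.02948753  0.00036616 -0.0106529 ]
pred [ 0.42170169 -0.03050345  0.1710144 ] [263.30035988 257.33902106] [281.54684612 198.57804645]
pred centre - seat in (x,up,n): [np.float64(-0.0008750190255787304), np.float64(0.005871941876399341), np.float64(0.07987253096069996)]
```

>>> jog_arm(moves=[{"rot":[0,0,0],"translation":[-0.09,-0.552,-0.566],"claw":1},{"rot":[0,0,0],"translation":[-0.12,-0.552,-0.566],"claw":1},{"rot":[0,0,0],"translation":[-0.12,-0.552,-0.566],"claw":1},{"rot":[0,0,0],"translation":[-0.06,-0.276,-0.283],"claw":1}])

```text
clock: 6.45
tcp_pos: [0.4137, -0.0695, 0.0905]
orientation: [3.141, 0.784, 1.349]
ft_force: [-0.1, 1.2, -2.1]
grip_width: 0.415
grip_force: 30.0
```

>>> jog_arm(moves=[{"rot":[0,0,0],"translation":[-0.018,-0.083,-0.085],"claw":1},{"rot":[0,0,0],"translation":[-0.018,-0.083,-0.085],"claw":1},{"rot":[0,0,0],"translation":[0,0,0],"claw":1}])

```text
clock: 6.75
tcp_pos: [0.4139, -0.0726, 0.088]
orientation: [3.139, 0.784, 1.348]
ft_force: [-2.8, 2.5, 0.7]
grip_width: 0.419
grip_force: 30.0
```

>>> jog_arm(moves=[{"rot":[0,0,0],"translation":[-0.018,-0.083,-0.085],"claw":1},{"rot":[0,0,0],"translation":[0,0,0],"claw":1}])

```text
clock: 6.95
tcp_pos: [0.4136, -0.0743, 0.0874]
orientation: [3.139, 0.785, 1.346]
ft_force: [-6.7, 8.9, 10.9]
grip_width: 0.42
grip_force: 30.0
```

>>> jog_arm(moves=[{"rot":[0,0,0],"translation":[0.012,0.055,-0.057],"claw":1},{"rot":[0,0,0],"translation":[0.012,0.055,-0.057],"claw":1},{"rot":[0,0,0],"translation":[0,0,0],"claw":1}])

```text
clock: 7.25
tcp_pos: [0.4136, -0.0725, 0.0855]
orientation: [3.14, 0.79, 1.346]
ft_force: [-8.2, 5.5, 13.7]
grip_width: 0.419
grip_force: 30.0
```

>>> jog_arm(moves=[{"rot":[0,0,0],"translation":[-0.03,0.06,-0.05],"claw":1},{"rot":[0,0,0],"translation":[0,0.05,-0.05],"claw":1},{"rot":[0,0,0],"translation":[0,0,0],"claw":1}])

```text
clock: 7.55
tcp_pos: [0.4142, -0.0698, 0.083]
orientation: [3.136, 0.789, 1.346]
ft_force: [-4.0, 3.7, 11.0]
grip_width: 0.414
grip_force: 30.0
```

>>> jog_arm(moves=[{"rot":[0,0,0],"translation":[0,0,0],"claw":0},{"rot":[0,0,0],"translation":[0,0,0],"claw":-0.22},{"rot":[0,0,0],"translation":[0,0,0],"claw":-0.22},{"rot":[0,0,0],"translation":[0,0,0],"claw":-0.22}])

```text
clock: 7.95
tcp_pos: [0.413, -0.0698, 0.0794]
orientation: [3.14, 0.785, 1.35]
ft_force: [-0.1, 0.1, 0.1]
grip_width: 0.609
grip_force: 0.0
```

```bash
python3 - <<'E'
from h import *
o=bot.get_obs();print(o['tcp_pos'],o['ft_force'],o['grip_width'])
a=cams.get_image('side')[190:290,240:340,::-1];b=cams.get_image('top')[235:290,240:310,::-1]
cv2.imwrite('pics/s3.png',np.hstack([cv2.resize(a,(400,400)),cv2.resize(b,(400,400))]))
E
```

```text
[ 0.41302725 -0.06981973  0.07944751] [-0.09322388  0.0539395   0.0816314 ] 0.6086614847880498
```

View pics/s3.png

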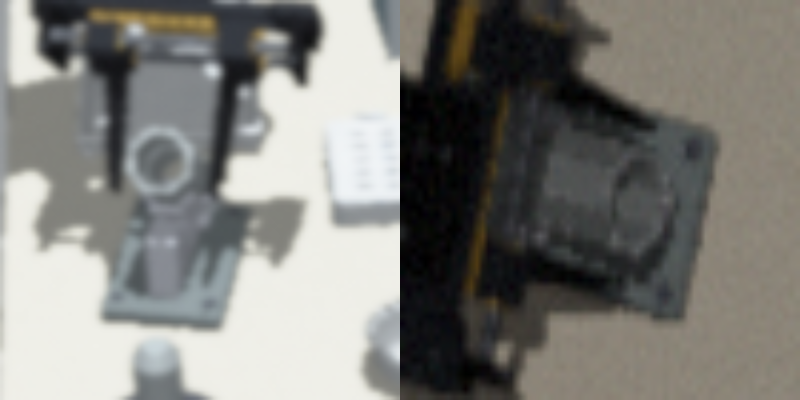

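The sleeve lies in the V with its upper-end centre at side pixel (280,230) and top pixel (283,263). I check the seat, then plan the second grasp.

```bash
python3 - <<'E'
from h import *
e,err=two((282.9,263.2),(280,230.2));print(e,err)
o=bot.get_obs();M=R.from_euler('xyz',o['orientation']).as_matrix()
up=-M[:,0];s=e-.05*up;print('centre',s,'up',up,'n',-M[:,2])
for a in(.006,.096):print(a,s+a*up)
E
```

```text
[ 0.41078462 -0.0812923   0.11258303] 0.0036002295134579553
centre [ 0.41853264 -0.04679725  0.07722684] up [-0.15496048 -0.68990089  0.70712376] n [0.153956   0.69016092 0.70708943]
0.006 [ 0.41760288 -0.05093666  0.08146958]
0.096 [ 0.40365644 -0.11302774  0.14511072]
```

>>> jog_arm(moves=[{"rot":[0,0,0],"translation":[0.11,0.5,0.51],"claw":-0.22},{"rot":[0,0,0],"translation":[0.156,0.69,0.707],"claw":-0.22},{"rot":[0,0,0],"translation":[0.156,0.69,0.707],"claw":-0.22},{"rot":[0,0,0],"translation":[0.156,0.69,0.707],"claw":-0.22},{"rot":[0,0,0],"translation":[0,0,1],"claw":-0.22}])

```text
clock: 8.55
tcp_pos: [0.4273, -0.0045, 0.1701]
orientation: [-3.14, 0.786, 1.353]
ft_force: [0.7, -0.5, 0.7]
grip_width: 0.608
grip_force: 0.0
```

>>> jog_arm(moves=[{"rot":[1,-0.223,0],"translation":[-0.043,-0.2,0.2],"claw":-0.22},{"rot":[1,-0.223,0],"translation":[-0.043,-0.2,0.2],"claw":-0.22},{"rot":[1,-0.223,0],"translation":[-0.043,-0.2,0.2],"claw":-0.22},{"rot":[1,-0.223,0],"translation":[-0.043,-0.2,0.2],"claw":-0.22},{"rot":[1,-0.223,0],"translation":[-0.043,-0.2,0.2],"claw":-0.22}])

```text
clock: 9.05
tcp_pos: [0.4219, -0.0307, 0.1955]
orientation: [3.141, 0.425, 1.35]
ft_force: [-0.3, -0.1, -0.2]
grip_width: 0.609
grip_force: 0.0
```

>>> jog_arm(moves=[{"rot":[1,-0.223,0],"translation":[-0.043,-0.2,0.2],"claw":-0.22},{"rot":[1,-0.223,0],"translation":[-0.043,-0.2,0.2],"claw":-0.22},{"rot":[1,-0.223,0],"translation":[-0.043,-0.2,0.2],"claw":-0.22},{"rot":[1,-0.223,0],"translation":[-0.043,-0.2,0.2],"claw":-0.22},{"rot":[1,-0.223,0],"translation":[-0.043,-0.2,0.2],"claw":-0.22}])

```text
clock: 9.55
tcp_pos: [0.4165, -0.0558, 0.2205]
orientation: [3.141, 0.068, 1.35]
ft_force: [-0.4, -0.5, -0.2]
grip_width: 0.611
grip_force: 0.0
```

>>> jog_arm(moves=[{"rot":[1,-0.223,0],"translation":[-0.043,-0.2,0.2],"claw":-0.22},{"rot":[1,-0.223,0],"translation":[-0.043,-0.2,-0.297],"claw":-0.22},{"rot":[1,-0.223,0],"translation":[-0.043,-0.2,-0.297],"claw":-0.22},{"rot":[1,-0.223,0],"translation":[-0.043,-0.2,-0.297],"claw":-0.22},{"rot":[1,-0.223,0],"translation":[-0.043,-0.2,-0.297],"claw":-0.22}])

```text
clock: 10.05
tcp_pos: [0.4111, -0.081, 0.1954]
orientation: [3.141, -0.29, 1.35]
ft_force: [0.1, 0.3, -0.5]
grip_width: 0.612
grip_force: 0.0
```

>>> jog_arm(moves=[{"rot":[1,-0.223,0],"translation":[-0.043,-0.2,-0.297],"claw":-0.22},{"rot":[1,-0.223,0],"translation":[-0.043,-0.2,-0.297],"claw":-0.22},{"rot":[1,-0.223,0],"translation":[-0.043,-0.2,-0.297],"claw":-0.22},{"rot":[1,-0.223,0],"translation":[-0.043,-0.2,-0.297],"claw":-0.22},{"rot":[1,-0.223,0],"translation":[-0.043,-0.2,-0.297],"claw":-0.22}])

```text
clock: 10.55
tcp_pos: [0.4057, -0.106, 0.1581]
orientation: [-3.141, -0.648, 1.35]
ft_force: [1.2, 0.4, -0.8]
grip_width: 0.612
grip_force: 0.0
```

>>> jog_arm(moves=[{"rot":[1,-0.223,0],"translation":[-0.043,-0.2,-0.297],"claw":-0.22},{"rot":[1,-0.223,0],"translation":[-0.043,-0.2,-0.297],"claw":-0.22},{"rot":[0,0,0],"translation":[0,0,0],"claw":-0.22}])

```text
clock: 10.85
tcp_pos: [0.4024, -0.1159, 0.1412]
orientation: [-3.133, -0.791, 1.342]
ft_force: [0.4, -0.7, 0.5]
grip_width: 0.606
grip_force: 0.0
```

```bash
python3 - <<'E'
from h import *
np.set_printoptions(precision=4,suppress=True)
o=bot.get_obs();M=R.from_euler('xyz',o['orientation']).as_matrix();print(o['tcp_pos'],M,o['qpos'])
print('to go',(np.array([.4178,-.0511,.0797])-o['tcp_pos'])/.025)
E
```

```text
[ 0.4024 -0.1159  0.1412] [[ 0.1595  0.9753  0.1529]
 [ 0.6849 -0.2208  0.6944]
 [ 0.711  -0.006  -0.7032]] [-0.84   -0.098   2.1605  0.6158  1.6047 -0.764 ]
to go [ 0.6151  2.593  -2.4583]
```

>>> jog_arm(moves=[{"rot":[0,0,0],"translation":[0.154,0.648,-0.615],"claw":-0.22},{"rot":[0,0,0],"translation":[0.154,0.648,-0.615],"claw":-0.22},{"rot":[0,0,0],"translation":[0.154,0.648,-0.615],"claw":-0.22},{"rot":[0,0,0],"translation":[0.154,0.648,-0.615],"claw":-0.22},{"rot":[0,0,0],"translation":[0,0,0],"claw":-0.22}])

```text
clock: 11.35
tcp_pos: [0.4177, -0.0484, 0.0807]
orientation: [-3.136, -0.789, 1.349]
ft_force: [0.1, -0.1, -0.3]
grip_width: 0.61
grip_force: 0.0
```

>>> jog_arm(moves=[{"rot":[0,0,0],"translation":[0,0,0],"claw":1},{"rot":[0,0,0],"translation":[0,0,0],"claw":1},{"rot":[0,0,0],"translation":[0,0,0],"claw":1},{"rot":[0,0,0],"translation":[0,0,0],"claw":1}])

```text
clock: 11.75
tcp_pos: [0.4186, -0.0513, 0.0833]
orientation: [-3.139, -0.789, 1.351]
ft_force: [-6.5, 0.1, 5.4]
grip_width: 0.417
grip_force: 30.0
```

>>> jog_arm(moves=[{"rot":[0,0,0],"translation":[0.06,0.276,0.283],"claw":1},{"rot":[0,0,0],"translation":[0.155,0.69,0.707],"claw":1},{"rot":[0,0,0],"translation":[0.155,0.69,0.707],"claw":1},{"rot":[0,0,0],"translation":[0,0,1],"claw":1},{"rot":[0,0,0],"translation":[0,0,1],"claw":1}])

```text
clock: 12.25
tcp_pos: [0.428, -0.0092, 0.1752]
orientation: [-3.14, -0.787, 1.35]
ft_force: [0.2, -0.3, -2.2]
grip_width: 0.419
grip_force: 30.0
```

>>> jog_arm(moves=[{"rot":[-1,0.223,0],"translation":[-0.104,-0.6,0.2],"claw":1},{"rot":[-1,0.223,0],"translation":[-0.104,-0.6,0.2],"claw":1},{"rot":[-1,0.223,0],"translation":[-0.104,-0.6,0.1],"claw":1},{"rot":[-1,0.223,0],"translation":[-0.104,-0.6,0.1],"claw":1},{"rot":[-1,0.223,0],"translation":[-0.104,-0.6,0],"claw":1}])

```text
clock: 12.75
tcp_pos: [0.4154, -0.0856, 0.1905]
orientation: [3.14, -0.427, 1.35]
ft_force: [0.9, 0.6, -2.0]
grip_width: 0.416
grip_force: 30.0
```

>>> jog_arm(moves=[{"rot":[-1,0.223,0],"translation":[-0.104,-0.8,0],"claw":1},{"rot":[-1,0.223,0],"translation":[-0.104,-0.8,0],"claw":1},{"rot":[-1,0.223,0],"translation":[-0.104,-0.8,0],"claw":1},{"rot":[-1,0.223,0],"translation":[-0.104,-0.8,0],"claw":1},{"rot":[-1,0.223,0],"translation":[-0.104,-0.8,0],"claw":1}])

```text
clock: 13.25
tcp_pos: [0.4022, -0.1855, 0.19]
orientation: [3.141, -0.07, 1.349]
ft_force: [-1.1, 0.0, -2.1]
grip_width: 0.419
grip_force: 30.0
```

>>> jog_arm(moves=[{"rot":[-1,0.223,0],"translation":[0,-0.6,0],"claw":1},{"rot":[0,0,0],"translation":[0,-0.4,0],"claw":1},{"rot":[0,0,0],"translation":[0,0,0],"claw":1}])

```text
clock: 13.55
tcp_pos: [0.4023, -0.2099, 0.1896]
orientation: [3.141, -0.003, 1.349]
ft_force: [-0.0, 0.6, -1.9]
grip_width: 0.42
grip_force: 30.0
```

```bash
python3 - <<'E'
from h import *
np.set_printoptions(precision=4,suppress=True)
o=bot.get_obs();M=R.from_euler('xyz',o['orientation']).as_matrix();print(o['tcp_pos'],M,o['qpos'])
a=cams.get_image('side')[190:330,210:350,::-1];b=cams.get_image('top')[230:300,290:360,::-1]
cv2.imwrite('pics/s4.png',np.hstack([cv2.resize(a,(560,560)),cv2.resize(b,(240,560))]))
E
```

```text
[ 0.4023 -0.2099  0.1896] [[ 0.22    0.9755  0.0007]
 [ 0.9755 -0.22    0.0027]
 [ 0.0028  0.0001 -1.    ]] [-0.601  -0.313   2.0981  0.0027  1.3574 -0.3798]
```

View pics/s4.png

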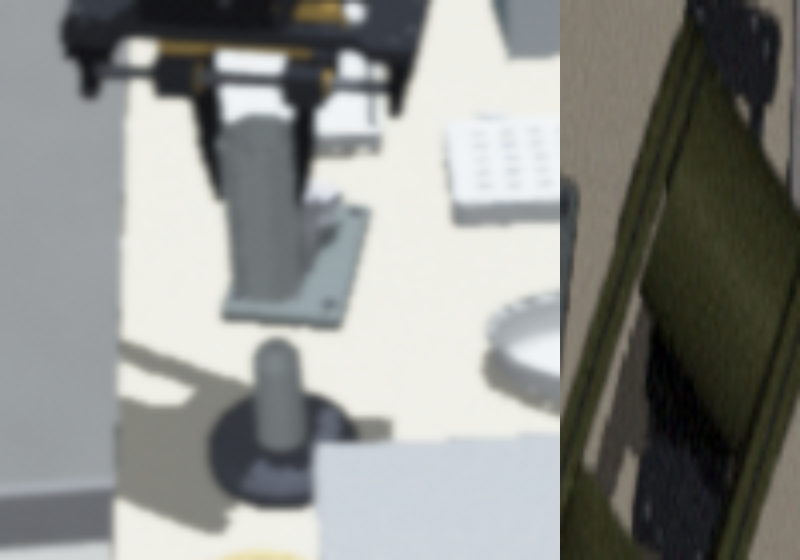

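```bash
python3 - <<'E'
from h import *
np.set_printoptions(precision=1,suppress=True)
p=bot.get_obs()['tcp_pos']
cr=lambda q:(proj('side',q)-[210,190])*4
for z in(.044,0,-.056):
    for d in(-.0216,0,.0216): print(z,d,cr(p+[d,0,z]))
print('front bottom',cr(p+[0,-.02,-.056]),'back top',cr(p+[0,.02,.044]),'pin',cr([.4015,-.2207,.09]),cr([.4015,-.2207,.02]))
im=cams.get_image('side')[190:330,210:350]
g=cv2.cvtColor(im,cv2.COLOR_RGB2GRAY)
print(g[36:76:3,50:80].tolist())
E
```

```text
0.044 -0.0216 [215.5 126.9]
0.044 0 [256.6 124.2]
0.044 0.0216 [297.7 121.4]
0 -0.0216 [221.7 193.2]
0 0 [261.9 190.4]
0 0.0216 [302.  187.6]
-0.056 -0.0216 [229.3 272.9]
-0.056 0 [268.2 270.1]
-0.056 0.0216 [307.1 267.3]
front bottom [269.5 293.4] back top [255.5 102.3] pin [272.5 341.8] [279.7 430.7]
[[86, 38, 27, 47, 75, 97, 106, 108, 109, 110, 109, 109, 111, 114, 115, 115, 115, 113, 114, 111, 110, 105, 88, 59, 32, 21, 24, 44, 78, 108], [135, 69, 34, 41, 66, 88, 102, 107, 112, 116, 116, 116, 115, 115, 118, 119, 116, 113, 111, 111, 110, 106, 90, 63, 37, 23, 31, 72, 121, 156], [205, 143, 77, 41, 58, 83, 99, 106, 109, 112, 116, 116, 116, 116, 118, 117, 114, 112, 111, 111, 110, 107, 96, 72, 44, 28, 57, 122, 193, 229], [229, 195, 127, 65, 55, 79, 98, 103, 104, 108, 114, 117, 117, 117, 117, 117, 114, 113, 111, 111, 111, 110, 105, 85, 54, 50, 110, 181, 224, 235], [238, 231, 204, 145, 90, 83, 98, 105, 107, 112, 115, 117, 117, 116, 117, 117, 116, 114, 112, 111, 110, 109, 103, 83, 59, 85, 146, 192, 209, 214], [238, 238, 236, 231, 221, 196, 156, 122, 110, 112, 116, 116, 116, 116, 117, 117, 1
[... 578 characters left out ...]
117, 117, 117, 118, 116, 116, 116, 114, 112, 111, 110, 111, 107, 101, 99, 101, 103, 107, 124], [238, 238, 239, 239, 238, 234, 220, 175, 130, 110, 108, 113, 116, 117, 117, 117, 117, 116, 113, 112, 111, 111, 111, 107, 101, 96, 99, 110, 132, 152], [238, 239, 239, 239, 239, 236, 225, 187, 138, 111, 107, 111, 116, 118, 118, 118, 117, 117, 115, 113, 111, 111, 111, 110, 108, 114, 133, 152, 161, 163], [239, 239, 239, 239, 237, 231, 209, 167, 134, 116, 110, 112, 116, 118, 119, 118, 117, 117, 114, 112, 111, 112, 112, 115, 123, 140, 155, 162, 164, 163], [239, 239, 239, 236, 226, 200, 169, 152, 144, 142, 142, 141, 138, 137, 137, 137, 137, 134, 133, 133, 134, 139, 145, 150, 155, 159, 162, 164, 163, 158]]
```

>>> jog_arm(moves=[{"rot":[0,0,0],"translation":[-0.02,-0.43,0],"claw":1},{"rot":[0,0,0],"translation":[0,0,0],"claw":1}])

```text
clock: 13.9
tcp_pos: [0.4017, -0.2211, 0.1894]
orientation: [3.142, -0.001, 1.349]
ft_force: [0.6, 0.3, -1.4]
grip_width: 0.419
grip_force: 30.0
```

>>> jog_arm(moves=[{"rot":[0,0,0],"translation":[0,0,-0.8],"claw":1},{"rot":[0,0,0],"translation":[0,0,-0.8],"claw":1},{"rot":[0,0,0],"translation":[0,0,-0.2],"claw":1},{"rot":[0,0,0],"translation":[0,0,-0.2],"claw":1}])

```text
clock: 14.3
tcp_pos: [0.4018, -0.2202, 0.1393]
orientation: [-3.141, -0.002, 1.35]
ft_force: [0.2, -0.6, -1.3]
grip_width: 0.42
grip_force: 30.0
```

>>> jog_arm(moves=[{"rot":[0,0,0],"translation":[0,0,-0.2],"claw":1},{"rot":[0,0,0],"translation":[0,0,-0.2],"claw":1},{"rot":[0,0,0],"translation":[0,0,-0.2],"claw":1},{"rot":[0,0,0],"translation":[0,0,0],"claw":1}])

```text
clock: 14.7
tcp_pos: [0.4016, -0.2199, 0.1238]
orientation: [-3.141, -0.002, 1.35]
ft_force: [0.4, -0.5, -3.2]
grip_width: 0.415
grip_force: 30.0
```

>>> jog_arm(moves=[{"rot":[0,0,0],"translation":[0,0,-0.15],"claw":1},{"rot":[0,0,0],"translation":[0,0,-0.1],"claw":1},{"rot":[0,0,0],"translation":[0,0,-0.1],"claw":1},{"rot":[0,0,0],"translation":[0,0,0],"claw":1}])

```text
clock: 15.1
tcp_pos: [0.4016, -0.2199, 0.1152]
orientation: [-3.141, -0.002, 1.35]
ft_force: [-0.1, 0.0, -3.2]
grip_width: 0.416
grip_force: 30.0
```

>>> jog_arm(moves=[{"rot":[0,0,0],"translation":[0,0,-0.1],"claw":1},{"rot":[0,0,0],"translation":[0,0,-0.1],"claw":1},{"rot":[0,0,0],"translation":[0,0,0],"claw":1}])

```text
clock: 15.4
tcp_pos: [0.4023, -0.2204, 0.1108]
orientation: [3.14, -0.001, 1.35]
ft_force: [0.9, 0.4, -1.6]
grip_width: 0.416
grip_force: 30.0
```

>>> jog_arm(moves=[{"rot":[0,0,0],"translation":[0,0,-0.08],"claw":1},{"rot":[0,0,0],"translation":[0,0,-0.08],"claw":1},{"rot":[0,0,0],"translation":[0,0,0],"claw":1}])

```text
clock: 15.7
tcp_pos: [0.4031, -0.2207, 0.1094]
orientation: [3.139, -0.001, 1.35]
ft_force: [-2.4, 1.9, 10.4]
grip_width: 0.419
grip_force: 30.0
```

>>> jog_arm(moves=[{"rot":[0,0,0],"translation":[-0.03,0,-0.06],"claw":1},{"rot":[0,0,0],"translation":[0,0,-0.06],"claw":1},{"rot":[0,0,0],"translation":[0,0,0],"claw":1}])

```text
clock: 16.0
tcp_pos: [0.4031, -0.2209, 0.1091]
orientation: [3.138, -0.001, 1.35]
ft_force: [-4.5, 6.7, 22.7]
grip_width: 0.421
grip_force: 30.0
```

It goes 37 mm onto the pin and then stops firmly at 23 N, well above the base. That matches the stuck depth, so this sleeve goes in the dish.

>>> jog_arm(moves=[{"rot":[0,0,0],"translation":[0,0,0.4],"claw":1},{"rot":[0,0,0],"translation":[0,0,0.9],"claw":1},{"rot":[0,0,0],"translation":[0,0,1],"claw":1},{"rot":[0,0,0],"translation":[0,0,1],"claw":1},{"rot":[0,0,0],"translation":[0,0,0.8],"claw":1}])

```text
clock: 16.5
tcp_pos: [0.4009, -0.2201, 0.2071]
orientation: [-3.141, -0.001, 1.35]
ft_force: [-0.0, -0.4, -1.9]
grip_width: 0.42
grip_force: 30.0
```

>>> jog_arm(moves=[{"rot":[0,0,0],"translation":[0.96,0.245,0],"claw":1},{"rot":[0,0,0],"translation":[0.96,0.245,0],"claw":1},{"rot":[0,0,0],"translation":[0.96,0.245,0],"claw":1},{"rot":[0,0,0],"translation":[0.96,0.245,0],"claw":1},{"rot":[0,0,0],"translation":[0.96,0.245,0],"claw":1}])

```text
clock: 17.0
tcp_pos: [0.5214, -0.189, 0.2053]
orientation: [-3.14, -0.002, 1.35]
ft_force: [0.3, -0.0, -2.2]
grip_width: 0.418
grip_force: 30.0
```

>>> jog_arm(moves=[{"rot":[0,0,0],"translation":[0.96,0.245,0],"claw":1},{"rot":[0,0,0],"translation":[0.96,0.245,0],"claw":1},{"rot":[0,0,0],"translation":[0.96,0.245,0],"claw":1},{"rot":[0,0,0],"translation":[0.96,0.245,0],"claw":1},{"rot":[0,0,0],"translation":[0,0,0],"claw":1}])

```text
clock: 17.5
tcp_pos: [0.6185, -0.1641, 0.2049]
orientation: [-3.14, -0.002, 1.352]
ft_force: [-0.8, -0.5, -2.0]
grip_width: 0.419
grip_force: 30.0
```

>>> jog_arm(moves=[{"rot":[0,0,0],"translation":[0,0,-0.9],"claw":1},{"rot":[0,0,0],"translation":[0,0,-0.9],"claw":1},{"rot":[0,0,0],"translation":[0,0,-0.9],"claw":1},{"rot":[0,0,0],"translation":[0,0,-0.9],"claw":1},{"rot":[0,0,0],"translation":[0,0,0],"claw":1}])

```text
clock: 18.0
tcp_pos: [0.6132, -0.1642, 0.1112]
orientation: [-3.132, -0.002, 1.35]
ft_force: [-0.1, -0.2, -2.8]
grip_width: 0.417
grip_force: 30.0
```

```bash
python3 - <<'E'
from h import *
o=bot.get_obs();print(o['tcp_pos'],o['orientation'],o['ft_force'])
a=cams.get_image('side')[150:310,290:450,::-1]
cv2.imwrite('pics/s5.png',cv2.resize(a,(600,600)))
E
```

```text
[ 0.61321597 -0.16415778  0.11118136] [-3.13196614e+00 -2.19232443e-03  1.34994538e+00] [-0.09367587 -0.18698108 -2.843132  ]
```

View pics/s5.png

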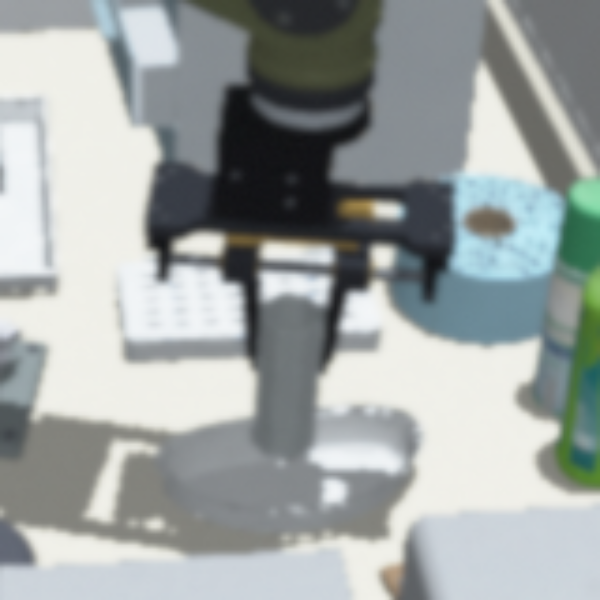

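The sleeve hangs upright over the middle of the dish, with its lower end near crop pixel (285,450). I lower it in small steps at the end.

>>> jog_arm(moves=[{"rot":[0,0,0],"translation":[0.1,0,-0.8],"claw":1},{"rot":[0,0,0],"translation":[0,0,-0.6],"claw":1},{"rot":[0,0,0],"translation":[0,0,-0.2],"claw":1},{"rot":[0,0,0],"translation":[0,0,0],"claw":1}])

```text
clock: 18.45
tcp_pos: [0.6188, -0.1649, 0.0754]
orientation: [-3.14, -0.002, 1.35]
ft_force: [-0.2, -0.7, -2.4]
grip_width: 0.422
grip_force: 30.0
```

>>> jog_arm(moves=[{"rot":[0,0,0],"translation":[0,0,-0.12],"claw":1},{"rot":[0,0,0],"translation":[0,0,-0.12],"claw":1},{"rot":[0,0,0],"translation":[0,0,0],"claw":1}])

```text
clock: 18.75
tcp_pos: [0.6196, -0.165, 0.0703]
orientation: [3.142, -0.001, 1.35]
ft_force: [-0.9, 0.3, -2.9]
grip_width: 0.415
grip_force: 30.0
```

>>> jog_arm(moves=[{"rot":[0,0,0],"translation":[0,0,-0.12],"claw":1},{"rot":[0,0,0],"translation":[0,0,-0.1],"claw":1},{"rot":[0,0,0],"translation":[0,0,0],"claw":1}])

```text
clock: 19.05
tcp_pos: [0.6192, -0.1649, 0.0641]
orientation: [-3.141, -0.002, 1.35]
ft_force: [0.4, 0.6, -2.2]
grip_width: 0.419
grip_force: 30.0
```

>>> jog_arm(moves=[{"rot":[0,0,0],"translation":[0,0,-0.08],"claw":1},{"rot":[0,0,0],"translation":[0,0,-0.06],"claw":1},{"rot":[0,0,0],"translation":[0,0,0],"claw":1}])

```text
clock: 19.35
tcp_pos: [0.6196, -0.1651, 0.0639]
orientation: [-3.141, -0.001, 1.35]
ft_force: [-5.7, 0.8, 10.0]
grip_width: 0.42
grip_force: 30.0
```

>>> jog_arm(moves=[{"rot":[0,0,0],"translation":[0,0,0.06],"claw":0.05},{"rot":[0,0,0],"translation":[0,0,0],"claw":-0.3},{"rot":[0,0,0],"translation":[0,0,0],"claw":-0.5},{"rot":[0,0,0],"translation":[0,0,0.5],"claw":-0.5},{"rot":[0,0,0],"translation":[0,0,1],"claw":-0.5}])

```text
clock: 19.85
tcp_pos: [0.6178, -0.1644, 0.0983]
orientation: [-3.136, -0.002, 1.35]
ft_force: [-0.8, -0.1, -0.0]
grip_width: 0.729
grip_force: 0.0
```

>>> jog_arm(moves=[{"rot":[0,0,0],"translation":[0,0,1],"claw":-0.5},{"rot":[0,0,0],"translation":[0,0,1],"claw":-0.5},{"rot":[0,0,0],"translation":[0,0,1],"claw":-0.5},{"rot":[0,0,0],"translation":[0,0,1],"claw":-0.5},{"rot":[0,0,0],"translation":[0,0,0],"claw":-0.5}])

```text
clock: 20.35
tcp_pos: [0.6221, -0.1659, 0.2061]
orientation: [3.132, -0.0, 1.35]
ft_force: [-0.6, -0.3, 1.0]
grip_width: 0.749
grip_force: 0.0
```

```bash
python3 - <<'E'
from h import *
o=bot.get_obs();print(o['tcp_pos'],o['ft_force'],o['qvel'])
a=cams.get_image('side')[150:370,230:450,::-1]
cv2.imwrite('pics/s6.png',cv2.resize(a,(600,600)))
E
```

```text
[ 0.62212718 -0.16586879  0.20610642] [-0.58288099 -0.27387816  1.03441457] [ 2.37888003e-04  3.16083675e-02  5.58981997e-02 -5.09250491e-04
 -3.33260221e-02 -4.00373472e-05]
```

View pics/s6.png

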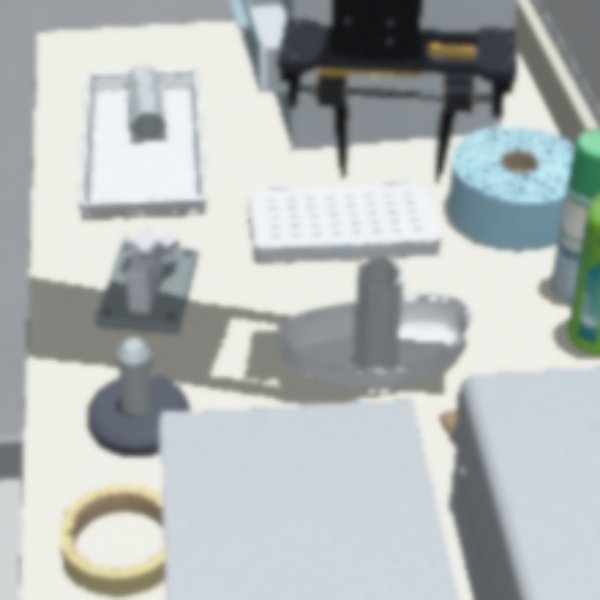

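The sleeve stands upright in the dish near crop pixel (378,315). The other sleeve is still at the tray's left end, the tape hasn't moved, and the gripper is clear. I hand the job in.

```bash
python3 -c "
from rig import ticket
print(ticket.job_done())"
```

```text
the job is handed in; nothing more can be done
None
```

The right-end sleeve stuck part-way down the gauge pin, so I stood it upright in the kidney dish, let go and handed the job in at about 20 s; the hand-in returned no verdict.

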